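# Check the fixture plate with the square

## Robot

A 6-joint arm with a two-finger parallel gripper is mounted at the origin on the work surface. World frame = base frame: x ahead of the robot, y to its left, z up, the work surface at z = 0. Lengths are in m, angles in rad, forces in N, time in s.
With the tool pointing down it reaches from about 0.275 to 0.825 m from the base axis. Payload 5.2 kg.
Tool frame: the origin (TCP) lies where the fingers leave the gripper's body, on its centre line; the fingertips stand 84 mm ahead of it and the grasp point (between the pads) lies 65 mm ahead of it (arm.hold_point_z is the distance from the TCP to the grasp point, in m); z points along the fingers, y is the line along which they close (so a half turn about z gives the same grasp; the last joint's range is limited). The gripper opens to 93 mm and grips with 3 to 60 N. Pads are 15 mm wide; open, the fingers measure 128 mm over their backs; the gripper's body (75 mm by 188 mm) begins 65 mm behind the grasp point.
Start: joints at [0.938, 0.259, 1.535, -0, 1.348, -0.203], TCP at [0.229, 0.5, 0.303] pointing down, gripper open.
Joint ranges: [-3.14, 3.14], [-0.91, 2.08], [0.19, 2.58], [-1.22, 4.36], [0.22, 2.71], [-3.12, 3.12]. Speed limits (rad/s): [2.57, 2.57, 3.14, 3.14, 3.14, 3.14].

## Interface

Orientations are given as a unit quaternion [w, x, y, z].
In Python, from workcell import arm gives the robot as it stands.
- The arm moves only by the tool jog_arm, never from a script. Its argument "targets" is a list of rows, each a list of 6 numbers: the shift along the tool's x, y, z normalised to -1 to 1, where 1 is 0.5 m, then the turn, a rotation vector about the tool's x, y, z normalised to -1 to 1, where 1 is 360 degrees. A call has 1 to 12 rows; each row shifts and turns the commanded pose from where the row before left it, along the tool's axes as they then stand; what a row does not reach is not made up. A row lasts 1/12 s, in which the tool goes at most 41.7 mm and 7.16 degrees, less where a joint would pass 70% of its speed; a pose out of reach is approached as far as the arm can. A call with a number of a shift or a turn outside -1 to 1 is refused whole. A call with a gripper value outside its range is refused whole. "jaw" is the opening, from 0 (shut) to 1 (fully open), set as the call begins (left out, the last holds). The fingers move at their own pace and stop on an object; "squeeze" is the grip in N (left out, the last holds). Time passes only in rows, so rows that do not move let the fingers close. It gives the time, the measured TCP pose, the force, the opening and the grip force at its end, in the units of the state.
- arm.sense(): the state, without advancing time (a new reading comes with each control period).
- arm.get_image(name): name is "side" or "top" or "wrist"; returns (picture, depth): 420x560x3 uint8, red, green, blue; 420x560 float32, m along the optical axis (not along the pixel's ray), 0 where there is no reading.
- arm.camera_params(name): a dict with "camera_matrix" (3x3 intrinsics, pixels), "R" (3x3) and "t" (3): a world point X has camera coordinates R X + t. Camera axes: x right, y down, z forward; pixel columns grow to the right and rows downward; lengths in m; the calibration is good to about 2 mm. A picture is of the moment at which its call begins: read the wrist's pose just before it. camera_params takes no time and is no camera call; for the wrist camera it gives the pose at the moment of the call.
- arm.sign_off(): hands the job in; it is judged then, once.
The state is a dict: "t": time; "joint_positions": joint angles; "joint_velocities": joint speeds; "effort": joint torques, N m; "eef_pos": TCP position; "ee_rot": TCP orientation; "wrist_force": force on the tool from outside, world axes, zero at the start; "torque": the same for the moment, N m; "width": finger opening in m; "gripper_force": force on a finger pad.
Only numpy, scipy, OpenCV 4.12 (cv2) and the standard library are available. Lean on these libraries where they do the work, as an engineer would, in place of code of your own. Each camera call takes 0.05 s, during which the arm holds its last target. There are 200 camera calls.

## Task

Clear the pillow-block bearing out of the way by setting it upright on its base in the empty blue bin on the bench. The engineer's square is tucked under the low rack with only its blade sticking out: draw it out and lay it flat on the bench around the corner of the fixture plate that is front left as the robot sees it, its stock flush against the plate's front edge and its blade flush against the plate's left edge. Let go of it there, and leave the screwdriver, the can and the carton where they are.

Things in the scene. Friction and masses are not known exactly. Their poses are not given: they have to be found in the camera images.
- square: L-shaped engineer's square, underside flat, z up, 0.27-0.49 kg. Origin: INNER corner of the L at the underside. Blade: steel strip along +x, x 0 to 160, y 0 to 30, z 0 to 8 mm. Stock: thick pale metal bar, x -24 to 0, y -80 to 30, z 0 to 40 mm. Starts with stock under the rack, about 80-100 mm of blade sticking out. Mass centre about (15, -13) mm: held by the blade tip it sags, so slide it.
- plate: Fixed grey metal plate on the bench, 160 (x) by 140 (y) by 12 mm thick; origin at the centre of its underside; -x side is the front (faces the robot), +y side its left. On it a white plastic nest with a steel shaft (x 0 to 70, y -57 to 23 mm, up to 50 mm above the bench); in front of that the plate is bare but for a 4 mm high bolt head at (-60, -55) mm.
- plate_corner (a point): Front-left corner of the plate at bench level, (-80, 70) mm in the plate's frame; axes parallel to the plate's (x along the left edge away from the robot, y along the front edge to the left). With the square home, its frame coincides with this one: stock on the -x side of the front edge, blade on the +y side of the left edge.
- housing: Grey pillow-block bearing standing in front of the plate near that corner, where the stock must go; 0.25-0.46 kg, z up. Origin at the centre of its underside. Base 90 (x) by 40 (y) by 12 mm; in the middle a round hump, radius 26 mm about a y axis at z = 28 mm (top at 54 mm), with flat cheeks at y = -15 and +15 mm to grip.
- bin: Empty blue open plastic bin standing fixed on the bench, 130 mm (x) by 170 mm (y), 40 mm high, walls 4 mm, floor 4 mm; origin at the centre of its underside.
- rack: Fixed low aluminium rack carrying two filled blue bins, 160 (x) by 270 mm (y); origin at its footprint's centre at bench level. Deck underside at 60 mm, top at 70, bins up to 135 mm. Its -x side is open, the blade sticks out there; 20 mm square legs with centres at x +-70, y +-125 mm; a sheet closes the +x side.
- driver: Screwdriver with black handle, about 200 mm long, lying right of the plate along its own x; leave alone.
- can: White can, 52 mm diameter, 85 mm tall, standing beyond the plate; origin at the centre of its underside; leave alone.
- carton: Small cardboard carton 70 x 60 x 50 mm, standing beyond the bin and the plate; origin at the centre of its underside; leave alone.

How it is judged:
At the end, for the whole second after the job is handed in: The square lies flat on the bench at rest with its inner corner within 3.5 mm of the plate's front-left corner along both edges and its blade within 2 degrees of the plate's left edge; the pillow-block bearing stands at rest on its base inside the blue bin (tilt under 0.2 rad) (x of square in the frame of plate_corner between -0.0035 and 0.0035 m and y of square in the frame of plate_corner between -0.0035 and 0.0035 m and angle between the x axis of square and the x axis of plate_corner, either way round below 0.035 rad and angle between square's own z axis and vertical below 0.05 rad and height (world z) of square below 0.004 m and linear speed of each of square, housing below 0.01 m/s and x of housing in the frame of bin between -0.06 and 0.06 m and y of housing in the frame of bin between -0.08 and 0.08 m and height (world z) of housing below 0.015 m and angle between housing's own z axis and vertical below 0.2 rad); the robot touches nothing.
It fails at once if the screwdriver was moved by more than 30 mm (distance of driver from where it was at the start of the episode above 0.03 m).
It fails at once if the can was moved by more than 30 mm (distance of can from where it was at the start of the episode above 0.03 m).
It fails at once if the carton was moved by more than 30 mm (distance of carton from where it was at the start of the episode above 0.03 m).
It also fails if it takes over 59 s, if anything falls off the work surface, if the arm or the gripper's body presses on something with over 40 N, if the wrist force passes 120 N, or if a joint passes its speed limit or range.

## Working session

There is one attempt and no reset: what is moved stays moved. The work goes in short steps, Python scripts to look and compute and a tool call to move; the robot and the scene stay as the last step left them, time stands still between calls to the robot, and variables do not carry over. Pictures are saved under pics/ and viewed, at most 10 in all, crops included, and the job is handed in when it is done.

Besides the shell and the picture viewer there is one more tool, called after ">>>" in YAML: its name, and indented under it one key for each argument. jog_arm: Moves the arm, as the interface text tells. Its arguments: {"type":"object","properties":{"targets":{"type":"array"},"jaw":{"type":"number"},"squeeze":{"type":"number"}},"required":["targets"]}

```bash
mkdir -p pics; ls
cat > h.py <<'E'
import numpy as np, cv2
from workcell import arm
def grab(n):
    p=arm.camera_params(n); im,d=arm.get_image(n); return im,d,p
def pts(d,p):
    K=p["camera_matrix"]; v,u=np.mgrid[:d.shape[0],:d.shape[1]]
    c=np.stack([(u-K[0,2])/K[0,0]*d,(v-K[1,2])/K[1,1]*d,d],-1)
    return (c-p["t"])@p["R"]
E
python3 - <<'E'
from h import *
print(arm.sense())
for n in("top","side"):
    im,d,p=grab(n); cv2.imwrite(f"pics/{n}0.png",im[:,:,::-1]); np.savez(f"{n}0.npz",im=im,d=d,**p)
    print(n,p)
E
```

```text
pics
{'t': 0.0, 'joint_positions': array([ 9.38187786e-01,  2.59362858e-01,  1.53605975e+00, -8.47429738e-06,
        1.34800092e+00, -2.02784714e-01]), 'joint_velocities': array([-2.23745091e-05, -6.55929258e-04, -1.24309582e-03, -6.35748433e-04,
       -3.22413980e-04, -1.33627370e-04]), 'effort': array([-6.02791497e-04, -4.37295055e+01, -2.84001499e+01,  7.19253137e-02,
        4.13218467e-02, -8.85227337e-05]), 'eef_pos': array([0.22892991, 0.49966447, 0.30191625]), 'ee_rot': array([-3.67575465e-04,  2.13260361e-01,  9.76994975e-01, -8.38407028e-04]), 'wrist_force': array([ 0.39674676, -0.03429936, -0.39735776]), 'torque': array([-0.01947885,  0.03999486,  0.02944617]), 'gripper_force': 0.0, 'width': 0.0932234700021064}
top {'camera_matrix': array([[424.07404484,   0.        , 280.79975623],
       [  0.        , 424.07404484, 214.54192001],
       [  0.        ,   0.        ,   1.        ]]), 'R': array([[-1.47108602e-04, -9.99996530e-01, -2.63010994e-03],
       [-9.96105508e-01,  3.78429682e-04, -8.81684360e-02],
       [ 8.81691254e-02,  2.60689666e-03, -9.96102108e-01]]), 't': array([-0.07189531,  0.5932106 ,  1.14393921])}
side {'camera_matrix': array([[385.2835486 ,   0.        , 282.37071478],
       [  0.        , 385.2835486 , 209.18705516],
       [  0.        ,   0.        ,   1.        ]]), 'R': array([[ 0.73646552, -0.6763559 ,  0.01269778],
       [-0.44375884, -0.49719413, -0.74557099],
       [ 0.5105846 ,  0.54345257, -0.66630524]]), 't': array([-0.46865135,  0.27634387,  0.9329956 ])}
```

View pics/top0.png

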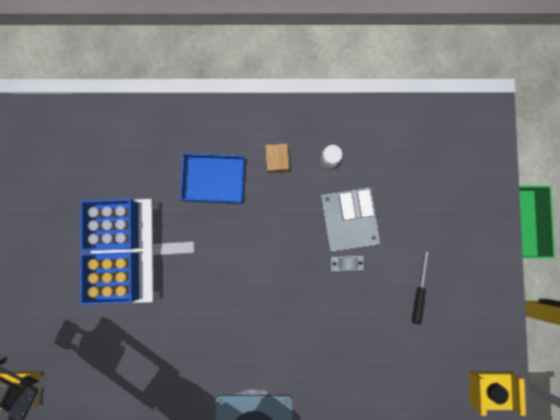

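View pics/side0.png

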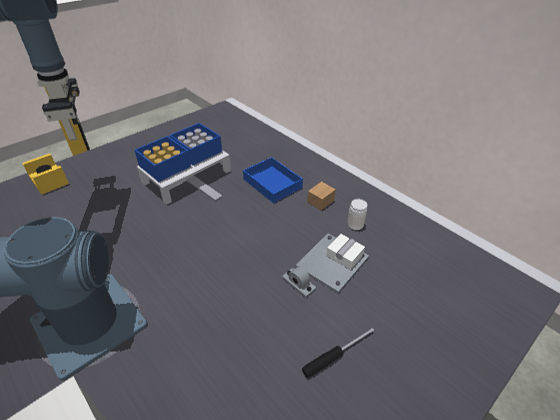

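Top view: the rack is at about (117,250) with the blade sticking out to the right at (155-193, 248). The blue bin is at (213,178), the plate at (350,219), the bearing at (347,263), the driver at (420,290), the carton at (277,157) and the can at (332,156). Now I'll measure them.

```bash
cat > m0.py <<'E'
from h import *
z=np.load("top0.npz"); im,d=z["im"],z["d"]; P=pts(d,z); hsv=cv2.cvtColor(im,cv2.COLOR_RGB2HSV)
K,R,t=z["camera_matrix"],z["R"],z["t"]
def cast(uv,h):
    r=np.linalg.inv(K)@[uv[0],uv[1],1]; r=R.T@r; c=-R.T@t; return (c+r*(h-c[2])/r[2])[:2]
def region(name,box,zlo,zhi,h,extra=None):
    u0,v0,u1,v1=box; m=np.zeros(d.shape,np.uint8); s=(slice(v0,v1),slice(u0,u1))
    mm=(P[s][...,2]>zlo)&(P[s][...,2]<zhi)
    if extra is not None: mm&=extra[s]
    m[s]=mm
    cs,_=cv2.findContours(m,cv2.RETR_EXTERNAL,cv2.CHAIN_APPROX_NONE); c=max(cs,key=cv2.contourArea)
    w=np.array([cast(q[0],h) for q in c],np.float32)
    r=cv2.minAreaRect(w); print(name,"centre",np.round(r[0],4),"size",np.round(r[1],4),"ang",round(r[2],2),"zmed",np.round(np.median(P[m>0][:,2]),4), "n",m.sum())
    print("   box",np.round(cv2.boxPoints(r),4).tolist())
bench=P[280:300,200:320,2]; print("bench z",np.median(bench))
V=hsv[...,2].astype(int); S=hsv[...,1].astype(int)
print("blade rgb",im[248,175],"plate",im[235,350],"bench",im[280,280],"housing",im[263,336])
bright=V>95
region("plate",(310,180,390,256),.004,.2,.012,bright)
region("housing",(325,254,370,275),.004,.2,.012,bright)
region("humptop",(325,254,370,275),.03,.2,.05)
region("blade",(156,235,200,260),-.01,.03,.008,bright)
blue=(hsv[...,0]>105)&(hsv[...,0]<125)&(S>150)
region("bin",(170,145,255,212),-.1,.2,.04,blue)
region("rackdeck",(70,190,160,312),.05,.09,.07)
region("carton",(260,138,296,178),.02,.2,.05)
region("can",(318,140,348,172),.06,.2,.085)
E
python3 m0.py
```

```text
bench z -0.0002542064806089764
blade rgb [192 193 206] plate [158 167 175] bench [ 92  92 102] housing [109 115 121]
plate centre [ 0.5813 -0.2613] size [0.1626 0.1491] ang 7.51 zmed 0.0128 n 2964
   box [[0.4909999966621399, -0.1979999989271164], [0.5105000138282776, -0.3458999991416931], [0.6717000007629395, -0.3246999979019165], [0.6521999835968018, -0.17679999768733978]]
housing centre [ 0.46   -0.2536] size [0.0915 0.0385] ang 89.99 zmed 0.0163 n 468
   box [[0.4406999945640564, -0.2994000017642975], [0.47920000553131104, -0.2994000017642975], [0.47920000553131104, -0.2079000025987625], [0.4406999945640564, -0.2079000025987625]]
humptop centre [ 0.4596 -0.2518] size [0.0484 0.0292] ang 89.99 zmed 0.0492 n 214
   box [[0.4449999928474426, -0.2759999930858612], [0.4742000102996826, -0.2759999930858612], [0.4742000102996826, -0.22759999334812164], [0.4449999928474426, -0.22759999334812164]]
blade centre [0.5042 0.2155] size [0.1206 0.0667] ang 89.99 zmed 0.0022 n 998
   box [[0.4708999991416931, 0.15520000457763672], [0.5375999808311462, 0.15520000457763672], [0.5375999808311462, 0
[... 403 characters left out ...]
box [[0.35690000653266907, 0.4235000014305115], [0.3630000054836273, 0.2612000107765198], [0.632099986076355, 0.27129998803138733], [0.6261000037193298, 0.4336000084877014]]
carton centre [ 0.7479 -0.0605] size [0.0748 0.0597] ang 4.24 zmed 0.0496 n 585
   box [[0.7084000110626221, -0.03350000083446503], [0.7128000259399414, -0.09300000220537186], [0.7874000072479248, -0.08749999850988388], [0.7829999923706055, -0.027899999171495438]]
can centre [ 0.7478 -0.2067] size [0.0505 0.0512] ang 89.95 zmed 0.0847 n 310
   box [[0.7221999764442444, -0.23190000653266907], [0.7734000086784363, -0.23199999332427979], [0.7735000252723694, -0.18140000104904175], [0.7221999764442444, -0.18140000104904175]]
```

Run:
```python
import cv2
a=cv2.imread("pics/top0.png")[170:285,310:400]; b=cv2.imread("pics/top0.png")[190:310,75:205]
a=cv2.resize(a,(400,511),interpolation=cv2.INTER_CUBIC);b=cv2.resize(b,(400,369),interpolation=cv2.INTER_CUBIC)
import numpy as np
b=np.vstack([b,np.zeros((142,400,3),np.uint8)]);cv2.imwrite("pics/crop0.png",np.hstack([a,b]))
```

```text
(no output)
```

View pics/crop0.png

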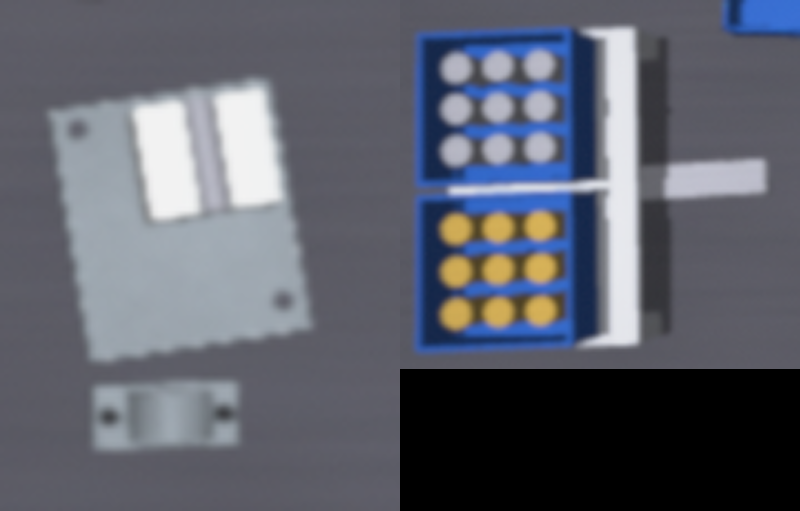

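The crop shows the plate yawed about +8° (its left edge leans left going up), the bearing square-on in front of it, and the blade lying nearly along world -y from the rack. First I'll turn the tool so that tool x = world y and tool y = world x, then look with the wrist camera.

>>> jog_arm:
  targets:
    - [0, 0, 0, 0, 0, 0.0182]
    - [0, 0, 0, 0, 0, 0.0182]
    - [0, 0, 0, 0, 0, 0.0182]
    - [0, 0, 0, 0, 0, 0.0182]
    - [0, 0, 0, 0, 0, 0.0182]
    - [0, 0, 0, 0, 0, 0.0182]
    - [0, 0, 0, 0, 0, 0.0182]
    - [0, 0, 0, 0, 0, 0.0182]
    - [0, 0, 0, 0, 0, 0.0182]
    - [0, 0, 0, 0, 0, 0.0182]
  jaw: 1

```text
t: 0.93
eef_pos: [0.229, 0.4998, 0.3022]
ee_rot: [0.0, 0.71, 0.704, -0.001]
wrist_force: [-0.0, -0.3, 0.6]
width: 0.0931
gripper_force: 0.0
```

>>> jog_arm:
  targets:
    - [-0.06, 0.02, 0, 0, 0, 0]
    - [-0.06, 0.02, 0, 0, 0, 0]
    - [-0.06, 0.02, 0, 0, 0, 0]
    - [-0.06, 0.02, 0, 0, 0, 0]
    - [-0.06, 0.02, 0, 0, 0, 0]
    - [-0.06, 0.02, 0, 0, 0, 0]
    - [-0.06, 0.02, 0, 0, 0, 0]
    - [-0.06, 0.02, 0, 0, 0, 0]
    - [-0.06, 0.02, 0, 0, 0, 0]
    - [-0.06, 0.02, 0, 0, 0, 0]
    - [-0.06, 0.02, 0, 0, 0, 0]
    - [-0.06, 0.02, 0, 0, 0, 0]

```text
t: 1.93
eef_pos: [0.3481, 0.1382, 0.3026]
ee_rot: [-0.0, 0.708, 0.706, -0.0]
wrist_force: [0.5, 0.1, 0.3]
width: 0.0932
gripper_force: 0.0
```

>>> jog_arm:
  targets:
    - [-0.06, 0.02, 0, 0, 0, 0]
    - [-0.06, 0.02, 0, 0, 0, 0]
    - [-0.06, 0.02, 0, 0, 0, 0]
    - [-0.06, 0.02, 0, 0, 0, 0]
    - [-0.06, 0.02, 0, 0, 0, 0]
    - [-0.06, 0.02, 0, 0, 0, 0]
    - [-0.06, 0.02, 0, 0, 0, 0]
    - [-0.06, 0.02, 0, 0, 0, 0]
    - [-0.06, 0.02, 0, 0, 0, 0]
    - [-0.06, 0.02, 0, 0, 0, 0]
    - [-0.06, 0, 0, 0, 0, 0]
    - [0, 0, 0, 0, 0, 0]

```text
t: 2.93
eef_pos: [0.4478, -0.1953, 0.3021]
ee_rot: [0.001, 0.709, 0.705, -0.001]
wrist_force: [0.4, -0.5, -0.0]
width: 0.0929
gripper_force: 0.0
```

Run:
```python
from h import *
im,d,p=grab("wrist"); cv2.imwrite("pics/w1.png",im[:,:,::-1]); np.savez("w1.npz",im=im,d=d,**p); print(p)
```

```text
{'camera_matrix': array([[319.51595501,   0.        , 282.57211343],
       [  0.        , 319.51595501, 210.432534  ],
       [  0.        ,   0.        ,   1.        ]]), 'R': array([[ 9.99976473e-01, -6.81503812e-03, -7.80665230e-04],
       [-6.30548587e-03, -9.58036803e-01,  2.86575864e-01],
       [-2.70093146e-03, -2.86564199e-01, -9.58057235e-01]]), 't': array([-0.44861747, -0.21837895,  0.33652036])}
```

View pics/w1.png

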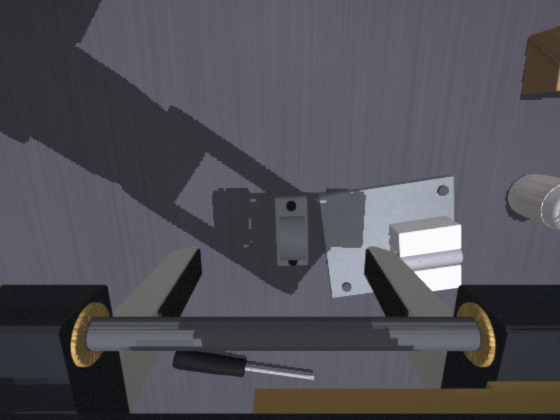

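The wrist view shows the bearing at (291,231) and the plate with corners at (321,196), (453,177) and (333,297). All of them are clear enough to fit lines.

```bash
cat >> h.py <<'E'
def cast(p,uv,h):
    uv=np.atleast_2d(uv).astype(float); K,R,t=p["camera_matrix"],p["R"],p["t"]
    r=np.c_[uv,np.ones(len(uv))]@np.linalg.inv(K).T@R; c=-R.T@t
    return (c+r*((h-c[2])/r[:,2])[:,None])[:,:2]
def fit(q):
    vx,vy,x,y=cv2.fitLine(np.float32(q),cv2.DIST_HUBER,0,1e-4,1e-4).ravel()
    n=np.array([-vy,vx]); res=(q-[x,y])@n; return np.array([x,y]),np.array([vx,vy]),res.std()
def edge(mask,lines,axis,first=True):
    """first/last masked pixel boundary along rows (axis=0: per column) or columns"""
    o=[]
    for (i,a,b) in lines:
        s=mask[a:b,i] if axis==0 else mask[i,a:b]
        k=np.flatnonzero(s)
        if len(k): 
            e=a+(k[0]-.5 if first else k[-1]+.5); o.append((i,e) if axis==0 else (e,i))
    return np.array(o)
def meet(a,u,b,v):
    s=np.linalg.solve(np.c_[u,-v],b-a); return a+u*s[0]
E
cat > m1.py <<'E'
from h import *
z=np.load("w1.npz"); im,d=z["im"],z["d"]; P=pts(d,z); H=P[...,2]
print("cam",-z["R"].T@z["t"],"bench",np.median(H[120:160,300:400]),H[120:160,300:400].std(),"plate",np.median(H[240:280,340:380]))
m=(H>.006)
L=edge(m,[(c,165,230) for c in range(332,440)],0); F=edge(m,[(r,312,360) for r in range(205,288)],1)
for h in(.012,):
    a,u,ra=fit(cast(z,L,h)); b,v,rb=fit(cast(z,F,h))
    print(h,"left dir deg",np.degrees(np.arctan2(u[1],u[0])),ra,"front dir",np.degrees(np.arctan2(v[1],v[0])),rb,"corner",meet(a,u,b,v))
R_=edge(m,[(r,400,470) for r in range(186,215)],1,False); c,w,rc=fit(cast(z,R_,.012)); print("backleft corner",meet(a,u,c,w))
# housing
s=np.zeros_like(m); s[185:275,262:313]=m[185:275,262:313]
for nm,mm,h in(("base",s,.012),("hump",s&(H>.04),.052)):
    cs,_=cv2.findContours(mm.astype(np.uint8),0,1); k=max(cs,key=cv2.contourArea)[:,0]
    r=cv2.minAreaRect(cast(z,k,h).astype(np.float32)); print(nm,r, H[mm].max())
q=P[s&(H>.045)]; print("top pts x range",np.percentile(q[:,0],[2,50,98]),"y",np.percentile(q[:,1],[2,50,98]))
E
python3 m1.py
```

```text
cam [ 0.44813884 -0.11583773  0.38463768] bench 0.0007948478067924679 0.02011673470144258 plate 0.013271289435684848
0.012 left dir deg 8.623074 0.005828504989037938 front dir -81.47681 0.004172976036073827 corner [ 0.48989606 -0.20846167]
backleft corner [ 0.6485905  -0.18439603]
base ((0.4573383331298828, -0.255508154630661), (0.03980880230665207, 0.09066621959209442), 0.8645763993263245) 0.38463767964668455
hump ((0.4574359357357025, -0.2513119578361511), (0.029218755662441254, 0.04568340256810188), 0.7618633508682251) 0.38463767964668455
top pts x range [0.4430347  0.45748789 0.47202164] y [-0.27564495 -0.2515297  -0.11583773]
```

>>> jog_arm:
  targets:
    - [-0.04, 0.0063, 0, 0, 0, 0]
    - [-0.04, 0.0063, 0, 0, 0, 0]
    - [-0.04, 0.0063, 0, 0, 0, 0]
    - [0, 0, 0.06, 0, 0, 0]
    - [0, 0, 0.06, 0, 0, 0]
    - [0, 0, 0.06, 0, 0, 0]
    - [0, 0, 0.06, 0, 0, 0]
    - [0, 0, 0.05, 0, 0, 0]
    - [0, 0, 0.02, 0, 0, 0]
    - [0, 0, 0, 0, 0, 0]
  jaw: 0.6

```text
t: 3.82
eef_pos: [0.4554, -0.2485, 0.1454]
ee_rot: [-0.003, 0.708, 0.706, -0.0]
wrist_force: [-0.7, -0.8, 0.3]
width: 0.0559
gripper_force: 0.0
```

>>> jog_arm:
  targets:
    - [0, 0, 0.02, 0, 0, 0]
    - [0, 0, 0, 0, 0, 0]
    - [0, 0, 0, 0, 0, 0]

```text
t: 4.07
eef_pos: [0.4572, -0.2507, 0.1386]
ee_rot: [0.001, 0.708, 0.706, 0.0]
wrist_force: [-0.1, 0.1, -0.2]
width: 0.0557
gripper_force: 0.0
```

>>> jog_arm:
  targets:
    - [-0.01, 0, 0.02, 0, 0, 0]
    - [0, 0, 0.03, 0, 0, 0]
    - [0, 0, 0.02, 0, 0, 0]
    - [0, 0, 0.005, 0, 0, 0]
    - [0, 0, 0, 0, 0, 0]
    - [0, 0, 0, 0, 0, 0]

```text
t: 4.57
eef_pos: [0.4568, -0.2557, 0.1003]
ee_rot: [-0.0, 0.708, 0.706, -0.0]
wrist_force: [-0.2, -0.3, 0.3]
width: 0.0559
gripper_force: 0.0
```

>>> jog_arm:
  targets:
    - [0, 0, 0, 0, 0, 0]
    - [0, 0, 0, 0, 0, 0]
    - [0, 0, 0, 0, 0, 0]
    - [0, 0, 0, 0, 0, 0]
    - [0, 0, 0, 0, 0, 0]
    - [0, 0, 0, 0, 0, 0]
  jaw: 0.2
  squeeze: 30

```text
t: 5.07
eef_pos: [0.4573, -0.2559, 0.1007]
ee_rot: [0.001, 0.708, 0.706, 0.0]
wrist_force: [2.0, -0.1, 2.1]
width: 0.03
gripper_force: 29.8
```

>>> jog_arm:
  targets:
    - [0, 0, -0.03, 0, 0, 0]
    - [0, 0, -0.05, 0, 0, 0]
    - [0, 0, -0.05, 0, 0, 0]
    - [0, 0, -0.05, 0, 0, 0]
    - [0, 0, -0.05, 0, 0, 0]
    - [0, 0, -0.01, 0, 0, 0]

```text
t: 5.57
eef_pos: [0.4576, -0.2564, 0.2236]
ee_rot: [0.003, 0.708, 0.706, 0.0]
wrist_force: [1.4, -1.1, -4.0]
width: 0.0302
gripper_force: 29.8
```

>>> jog_arm:
  targets:
    - [0.062, 0.04, 0, 0, 0, 0]
    - [0.062, 0.04, 0, 0, 0, 0]
    - [0.062, 0.04, 0, 0, 0, 0]
    - [0.062, 0.04, 0, 0, 0, 0]
    - [0.062, 0.04, 0, 0, 0, 0]
    - [0.062, 0.04, 0, 0, 0, 0]
    - [0.062, 0.04, 0, 0, 0, 0]
    - [0.062, 0.04, 0, 0, 0, 0]
    - [0.062, 0.04, 0, 0, 0, 0]
    - [0.062, 0.04, 0, 0, 0, 0]
    - [0.062, 0.04, 0, 0, 0, 0]
    - [0.062, 0.034, 0, 0, 0, 0]

```text
t: 6.57
eef_pos: [0.6948, 0.1175, 0.2175]
ee_rot: [-0.001, 0.708, 0.706, -0.001]
wrist_force: [1.1, 0.3, -3.2]
width: 0.0301
gripper_force: 29.8
```

>>> jog_arm:
  targets:
    - [0, 0, 0, 0, 0, 0]
    - [0, 0, 0, 0, 0, 0]

```text
t: 6.73
eef_pos: [0.6941, 0.118, 0.217]
ee_rot: [-0.001, 0.707, 0.707, -0.002]
wrist_force: [-1.0, -0.0, -4.2]
width: 0.03
gripper_force: 29.8
```

>>> jog_arm:
  targets:
    - [0, 0, 0.05, 0, 0, 0]
    - [0, 0, 0.05, 0, 0, 0]
    - [0, 0, 0.05, 0, 0, 0]
    - [0, 0, 0.04, 0, 0, 0]
    - [0, 0, 0.02, 0, 0, 0]
    - [0, 0, 0.006, 0, 0, 0]
    - [0, 0, 0.006, 0, 0, 0]
    - [0, 0, 0, 0, 0, 0]
    - [0, 0, 0, 0, 0, 0]

```text
t: 7.48
eef_pos: [0.6954, 0.1155, 0.1107]
ee_rot: [0.001, 0.708, 0.706, 0.001]
wrist_force: [0.8, -0.2, -3.3]
width: 0.0299
gripper_force: 29.8
```

>>> jog_arm:
  targets:
    - [0, 0, 0.004, 0, 0, 0]
    - [0, 0, 0.004, 0, 0, 0]
    - [0, 0, 0.003, 0, 0, 0]
    - [0, 0, 0, 0, 0, 0]
    - [0, 0, 0, 0, 0, 0]

```text
t: 7.9
eef_pos: [0.6951, 0.1158, 0.1047]
ee_rot: [0.001, 0.708, 0.706, 0.0]
wrist_force: [-0.2, -0.4, 1.9]
width: 0.0298
gripper_force: 29.8
```

>>> jog_arm:
  targets:
    - [0, 0, 0, 0, 0, 0]
    - [0, 0, 0, 0, 0, 0]
    - [0, 0, 0, 0, 0, 0]
    - [0, 0, 0, 0, 0, 0]
  jaw: 0.6

```text
t: 8.23
eef_pos: [0.6947, 0.1158, 0.1038]
ee_rot: [0.0, 0.708, 0.706, 0.0]
wrist_force: [0.5, -0.3, 0.8]
width: 0.052
gripper_force: 0.0
```

>>> jog_arm:
  targets:
    - [0, 0, -0.03, 0, 0, 0]
    - [0, 0, -0.07, 0, 0, 0]
    - [0, 0, -0.07, 0, 0, 0]
    - [0, 0, -0.07, 0, 0, 0]
    - [0, 0, -0.07, 0, 0, 0]
    - [0, 0, -0.07, 0, 0, 0]

```text
t: 8.73
eef_pos: [0.6944, 0.1158, 0.2955]
ee_rot: [0.0, 0.708, 0.706, 0.0]
wrist_force: [0.4, -0.1, -0.8]
width: 0.0559
gripper_force: 0.0
```

>>> jog_arm:
  targets:
    - [0.0147, -0.065, 0, 0, 0, 0]
    - [0.0147, -0.065, 0, 0, 0, 0]
    - [0.0147, -0.065, 0, 0, 0, 0]
    - [0.0147, -0.065, 0, 0, 0, 0]
    - [0.0147, -0.065, 0, 0, 0, 0]
    - [0.0147, -0.065, 0, 0, 0, 0]
    - [0, 0, 0, 0, 0, 0]
    - [0, 0, 0, 0, 0, 0]

```text
t: 9.4
eef_pos: [0.4985, 0.1609, 0.2944]
ee_rot: [0.0, 0.708, 0.707, 0.0]
wrist_force: [0.3, -0.9, 0.8]
width: 0.0556
gripper_force: 0.0
```

Run:
```python
from h import *
im,d,p=grab("wrist"); cv2.imwrite("pics/w2.png",im[:,:,::-1]); np.savez("w2.npz",im=im,d=d,**p); print(arm.sense()["eef_pos"],arm.sense()["joint_positions"])
```

```text
[0.49999514 0.16058404 0.29452287] [ 9.83035127e-02  2.18749344e-01  1.60805782e+00 -2.31889055e-04
  1.31267321e+00  1.00212857e-01]
```

View pics/w2.png

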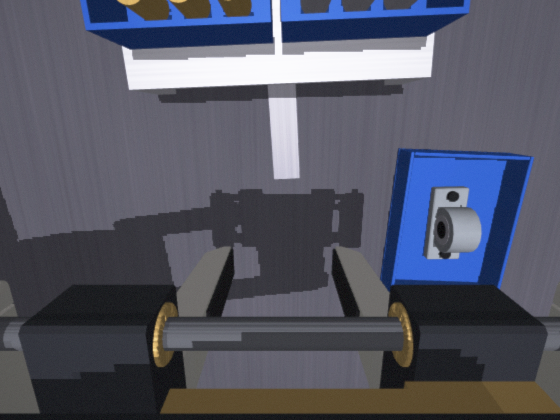

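The bearing stands upright in the bin. The blade is visible between rows 90 and 178, around column 285, with its tip at row 178.

Run:
```python
from h import *
z=np.load("w2.npz"); im,d=z["im"],z["d"]; H=pts(d,z)[...,2]
V=im.min(2); m=V>130; print(im[160,286],im[160,250],H[150:170,280:290].mean())
l=edge(m,[(r,255,320) for r in range(105,172)],1); r=edge(m,[(r,255,320) for r in range(105,172)],1,False); t=edge(m,[(c,140,195) for c in range(277,295)],0,False)
A=[fit(cast(z,q,.008)) for q in(l,r,t)]
for a,u,s in A: print(a,np.degrees(np.arctan2(u[1],u[0])),s)
print("tip corners",meet(*A[0][:2],*A[2][:2]),meet(*A[1][:2],*A[2][:2]))
# rack front lower edge at deck underside .06
f=edge(im.min(2)>190,[(c,40,110) for c in list(range(140,265))+list(range(305,425))],0,False); a,u,s=fit(cast(z,f,.06)); print("rack front",a,np.degrees(np.arctan2(u[1],u[0])),s)
```

```text
[212 209 224] [101  98 111] 0.010483094463131181
[0.48539412 0.20931955] -86.746635 0.0003142276845759782
[0.51602066 0.21557501] -86.592766 0.00033333081325342647
[0.50197226 0.1696373 ] -0.12368474 0.00027182609440409806
tip corners [0.487648   0.16966821] [0.5187578  0.16960105]
rack front [0.4975561  0.26938638] 2.1596518 0.0002530957008218416
```

>>> jog_arm:
  targets:
    - [0.02, 0.003, 0, 0, 0, -0.0093]
    - [0.02, 0.002, 0.04, 0, 0, 0]
    - [0, 0, 0.06, 0, 0, 0]
    - [0, 0, 0.06, 0, 0, 0]
    - [0, 0, 0.06, 0, 0, 0]
    - [0, 0, 0.06, 0, 0, 0]
    - [0, 0, 0.06, 0, 0, 0]
    - [0, 0, 0.04, 0, 0, 0]
    - [0, 0, 0, 0, 0, 0]
    - [0, 0, 0, 0, 0, 0]

```text
t: 10.28
eef_pos: [0.5025, 0.18, 0.1027]
ee_rot: [-0.001, 0.687, 0.726, -0.001]
wrist_force: [-0.6, -0.6, 0.6]
width: 0.0558
gripper_force: 0.0
```

>>> jog_arm:
  targets:
    - [0, 0, 0.012, 0, 0, 0]
    - [0, 0, 0.012, 0, 0, 0]
    - [0, 0, 0.006, 0, 0, 0]
    - [0, 0, 0, 0, 0, 0]
    - [0, 0, 0, 0, 0, 0]

```text
t: 10.7
eef_pos: [0.5019, 0.1805, 0.0892]
ee_rot: [0.0, 0.687, 0.727, 0.0]
wrist_force: [-0.5, -0.3, 0.7]
width: 0.0556
gripper_force: 0.0
```

>>> jog_arm:
  targets:
    - [0, 0, 0, 0, 0, 0]
    - [0, 0, 0, 0, 0, 0]
    - [0, 0, 0, 0, 0, 0]
    - [0, 0, 0, 0, 0, 0]
    - [0, 0, 0, 0, 0, 0]
    - [0, 0, 0, 0, 0, 0]
  jaw: 0.1
  squeeze: 40

```text
t: 11.2
eef_pos: [0.5019, 0.1805, 0.089]
ee_rot: [0.0, 0.687, 0.727, 0.0]
wrist_force: [0.7, 0.4, 1.1]
width: 0.0288
gripper_force: 40.0
```

Only the lower 3 mm of the pads grips the blade, so I'll regrip a bit deeper.

>>> jog_arm:
  targets:
    - [0, 0, 0, 0, 0, 0]
    - [0, 0, 0, 0, 0, 0]
    - [0, 0, 0.004, 0, 0, 0]
    - [0, 0, 0.003, 0, 0, 0]
    - [0, 0, 0, 0, 0, 0]
  jaw: 0.5

```text
t: 11.62
eef_pos: [0.5014, 0.1804, 0.0848]
ee_rot: [-0.0, 0.687, 0.727, -0.0]
wrist_force: [0.5, -0.2, 0.4]
width: 0.0459
gripper_force: 0.0
```

>>> jog_arm:
  targets:
    - [0, 0, 0, 0, 0, 0]
    - [0, 0, 0, 0, 0, 0]
    - [0, 0, 0, 0, 0, 0]
    - [0, 0, 0, 0, 0, 0]
    - [0, 0, 0, 0, 0, 0]
  jaw: 0.1
  squeeze: 40

```text
t: 12.03
eef_pos: [0.5017, 0.1804, 0.0853]
ee_rot: [0.0, 0.687, 0.727, 0.0]
wrist_force: [0.3, -0.2, -1.1]
width: 0.0291
gripper_force: 40.0
```

>>> jog_arm:
  targets:
    - [-0.01, 0, 0, 0, 0, 0]
    - [-0.02, 0, 0, 0, 0, 0]
    - [-0.03, 0, 0, 0, 0, 0]
    - [-0.03, 0, 0, 0, 0, 0]
    - [-0.03, 0, 0, 0, 0, 0]
    - [-0.03, 0, 0, 0, 0, 0]
    - [-0.03, 0, 0, 0, 0, 0]
    - [-0.03, 0, 0, 0, 0, 0]

```text
t: 12.7
eef_pos: [0.5073, 0.0744, 0.0852]
ee_rot: [-0.0, 0.687, 0.726, -0.0]
wrist_force: [0.2, 3.3, -0.1]
width: 0.0292
gripper_force: 40.0
```

>>> jog_arm:
  targets:
    - [-0.03, 0, 0, 0, 0, 0]
    - [-0.03, 0, 0, 0, 0, 0]
    - [-0.03, 0, 0, 0, 0, 0]
    - [-0.03, 0, 0, 0, 0, 0]
    - [-0.03, 0, 0, 0, 0, 0]
    - [-0.03, 0, 0, 0, 0, 0]
    - [-0.03, 0, 0, 0, 0, 0]
    - [-0.02, 0, 0, 0, 0, 0]
    - [-0.01, 0, 0, 0, 0, 0]
    - [0, 0, 0, 0, 0, 0]

```text
t: 13.53
eef_pos: [0.5144, -0.0458, 0.0853]
ee_rot: [0.0, 0.687, 0.726, -0.0]
wrist_force: [0.4, -1.5, -0.4]
width: 0.0291
gripper_force: 40.0
```

>>> jog_arm:
  targets:
    - [0, 0, 0, 0, 0, 0]
    - [0, 0, 0, 0, 0, 0]
    - [0, 0, 0, 0, 0, 0]
    - [0, 0, -0.05, 0, 0, 0]
    - [0.02, 0, -0.07, 0, 0, 0]
    - [0.05, 0, -0.07, 0, 0, 0]
    - [0.05, -0.02, -0.07, 0, 0, 0]
    - [0.05, -0.02, -0.07, 0, 0, 0]
    - [0.05, -0.02, -0.07, 0, 0, 0]
    - [0.05, 0, 0, 0, 0, 0]
    - [0, 0, 0, 0, 0, 0]
    - [0, 0, 0, 0, 0, 0]
  jaw: 0.6

```text
t: 14.53
eef_pos: [0.4783, 0.0854, 0.2786]
ee_rot: [0.0, 0.686, 0.728, 0.0]
wrist_force: [-0.2, -0.2, -0.7]
width: 0.0558
gripper_force: 0.0
```

Run:
```python
from h import *
im,d,p=grab("wrist"); cv2.imwrite("pics/w3.png",im[:,:,::-1]); np.savez("w3.npz",im=im,d=d,**p); print(arm.sense()["eef_pos"],arm.sense()["joint_positions"])
```

```text
[0.47828776 0.08444924 0.27785715] [-5.50609901e-02  1.62436437e-01  1.72145141e+00 -5.83678891e-04
  1.25828119e+00 -1.13045444e-01]
```

View pics/w3.png

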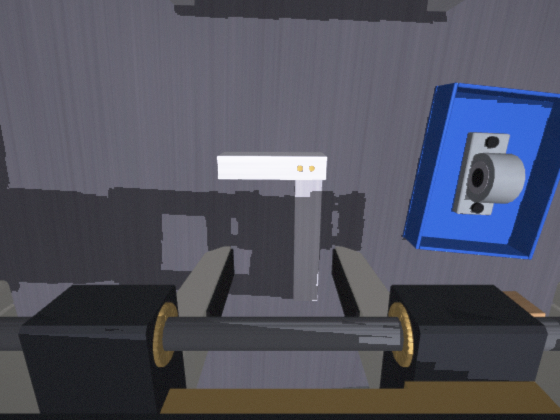

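The whole square is out. The stock is at cols 218-327, rows 153-180, and the blade runs down from cols 295-320.

```bash
cat > m3.py <<'E'
from h import *
import sys
z=np.load(sys.argv[1]); im,d=z["im"],z["d"]; H=pts(d,z)[...,2]
box=[int(v) for v in sys.argv[2:6]]  # u0 v0 u1 v1
m=np.zeros(d.shape,bool); s=(slice(box[1],box[3]),slice(box[0],box[2])); m[s]=(H[s]>.033)&(H[s]<.06)
cs,_=cv2.findContours(m.astype(np.uint8),0,1); k=max(cs,key=cv2.contourArea)[:,0]
r=cv2.minAreaRect(cast(z,k,.04).astype(np.float32)); print(r, np.median(H[m])); print(cv2.boxPoints(r))
E
python3 m3.py w3.npz 205 140 340 190
```

```text
((0.4654107689857483, 0.11402305215597153), (0.10988101363182068, 0.024270936846733093), 3.355626344680786) 0.04073063098618014
[[0.4098541  0.12292187]
 [0.4112748  0.09869254]
 [0.5209674  0.10512424]
 [0.51954675 0.12935355]]
```

>>> jog_arm:
  targets:
    - [0, 0, 0, 0, 0, 0.0195]
    - [0, 0, 0, 0, 0, 0.0195]
    - [0, 0, 0, 0, 0, 0.0195]
    - [0, 0, 0, 0, 0, 0.0195]
    - [0, 0, 0, 0, 0, 0.0195]
    - [0, 0, 0, 0, 0, 0.0195]
    - [0, 0, 0, 0, 0, 0.0195]
    - [0, 0, 0, 0, 0, 0.0195]
    - [0, 0, 0, 0, 0, 0.0195]
    - [0, 0, 0, 0, 0, 0.0195]
    - [0, 0, 0, 0, 0, 0.0195]
    - [0, 0, 0, 0, 0, 0.0195]

```text
t: 15.58
eef_pos: [0.4786, 0.0828, 0.2767]
ee_rot: [0.0, 0.997, 0.074, -0.002]
wrist_force: [0.3, -0.5, -0.2]
width: 0.0559
gripper_force: 0.0
```

>>> jog_arm:
  targets:
    - [0, 0, 0, 0, 0, 0.016]
    - [-0.002, -0.03, 0, 0, 0, 0]
    - [-0.002, -0.03, 0, 0, 0, 0]
    - [0, 0, 0.06, 0, 0, 0]
    - [0, 0, 0.06, 0, 0, 0]
    - [0, 0, 0.06, 0, 0, 0]
    - [0, 0, 0.06, 0, 0, 0]
    - [0, 0, 0, 0, 0, 0]
    - [0, 0, 0, 0, 0, 0]

```text
t: 16.33
eef_pos: [0.4739, 0.1129, 0.1564]
ee_rot: [0.0, 1.0, 0.027, -0.003]
wrist_force: [-0.1, -0.2, -0.1]
width: 0.0558
gripper_force: 0.0
```

>>> jog_arm:
  targets:
    - [0, -0.003, 0.04, 0, 0, 0]
    - [0, 0, 0.04, 0, 0, 0]
    - [0, 0, 0.02, 0, 0, 0]
    - [0, 0, 0.008, 0, 0, 0]
    - [0, 0, 0, 0, 0, 0]
    - [0, 0, 0, 0, 0, 0]

```text
t: 16.83
eef_pos: [0.4758, 0.1152, 0.1053]
ee_rot: [0.0, 1.0, 0.028, 0.001]
wrist_force: [0.1, 0.3, -0.0]
width: 0.0557
gripper_force: 0.0
```

>>> jog_arm:
  targets:
    - [0, 0, 0, 0, 0, 0]
    - [0, 0, 0, 0, 0, 0]
    - [0, 0, 0, 0, 0, 0]
    - [0, 0, 0, 0, 0, 0]
    - [0, 0, 0, 0, 0, 0]
  jaw: 0.1
  squeeze: 40

```text
t: 17.25
eef_pos: [0.4751, 0.1154, 0.1045]
ee_rot: [0.0, 1.0, 0.028, 0.0]
wrist_force: [-0.5, 0.2, -1.0]
width: 0.0272
gripper_force: 0.0
```

>>> jog_arm:
  targets:
    - [0, 0, 0, 0, 0, 0]
    - [0, 0, 0, 0, 0, 0]
    - [0, 0, 0, 0, 0, 0]

```text
t: 17.5
eef_pos: [0.4751, 0.1151, 0.1045]
ee_rot: [0.0, 1.0, 0.028, 0.0]
wrist_force: [-1.8, -2.3, 3.9]
width: 0.0234
gripper_force: 40.0
```

>>> jog_arm:
  targets:
    - [0, 0, -0.01, 0, 0, 0]
    - [0, 0, -0.02, 0, 0, 0]
    - [0, 0, -0.03, 0, 0, 0]
    - [0, 0, -0.03, 0, 0, 0]
    - [0, 0, -0.03, 0, 0, 0]
    - [0, 0, -0.02, 0, 0, 0]
    - [0, 0, 0, 0, 0, 0]

```text
t: 18.08
eef_pos: [0.4761, 0.1155, 0.1765]
ee_rot: [-0.0, 1.0, 0.028, 0.002]
wrist_force: [0.7, 0.2, -3.6]
width: 0.0236
gripper_force: 40.0
```

>>> jog_arm:
  targets:
    - [0, 0.02, 0, 0, 0, 0]
    - [0, 0.04, 0, 0, 0, 0]
    - [-0.01, 0.04, 0, 0, 0, 0]
    - [-0.01, 0.05, 0, 0, 0, 0]
    - [-0.01, 0.05, 0, 0, 0, 0]
    - [-0.01, 0.05, 0, 0, 0, 0]
    - [-0.01, 0.05, 0, 0, 0, 0]
    - [-0.01, 0.05, 0, 0, 0, 0]
    - [-0.01, 0.04, 0, 0, 0, 0]
    - [0, 0.03, 0, 0, 0, 0]
    - [0, 0.01, 0, 0, 0, 0]

```text
t: 19.0
eef_pos: [0.4513, -0.1037, 0.1733]
ee_rot: [0.0, 1.0, 0.027, -0.001]
wrist_force: [0.4, -0.5, -4.5]
width: 0.0236
gripper_force: 40.0
```

>>> jog_arm:
  targets:
    - [0, 0, 0, 0, 0, -0.0189]
    - [0, 0, 0, 0, 0, -0.0189]
    - [0, 0, 0, 0, 0, -0.0189]
    - [0, 0, 0, 0, 0, -0.0189]
    - [0, 0, 0, 0, 0, -0.0189]
    - [0, 0, 0, 0, 0, -0.0189]
    - [0, 0, 0, 0, 0, -0.0189]
    - [0, 0, 0, 0, 0, -0.0189]
    - [0, 0, 0, 0, 0, -0.0189]
    - [0, 0, 0, 0, 0, -0.0189]
    - [0, 0, 0, 0, 0, -0.0189]
    - [0, 0, 0, 0, 0, -0.0189]

```text
t: 20.0
eef_pos: [0.4514, -0.1007, 0.1733]
ee_rot: [-0.001, 0.736, 0.677, -0.0]
wrist_force: [-0.3, 0.0, -3.2]
width: 0.0236
gripper_force: 40.0
```

>>> jog_arm:
  targets:
    - [0, 0, 0, 0, 0, -0.0189]
    - [0, 0, 0, 0, 0, -0.0189]
    - [0, 0, 0, 0, 0, 0]
    - [0, 0, 0, 0, 0, 0]

```text
t: 20.33
eef_pos: [0.4516, -0.1009, 0.1736]
ee_rot: [-0.001, 0.654, 0.756, -0.0]
wrist_force: [-0.4, -0.7, -3.8]
width: 0.0238
gripper_force: 40.0
```

Run:
```python
from h import *
im,d,p=grab("wrist"); cv2.imwrite("pics/w4.png",im[:,:,::-1]); np.savez("w4.npz",im=im,d=d,**p); s=arm.sense();print(s["eef_pos"],s["ee_rot"],s["joint_positions"])
```

```text
[ 0.45172668 -0.10100008  0.17372982] [-5.57166954e-04  6.54352132e-01  7.56189761e-01 -1.50099711e-04] [-4.61678278e-01  2.39900004e-01  1.91260099e+00 -1.58764321e-05
  9.90245641e-01 -6.05814501e-01]
```

View pics/w4.png

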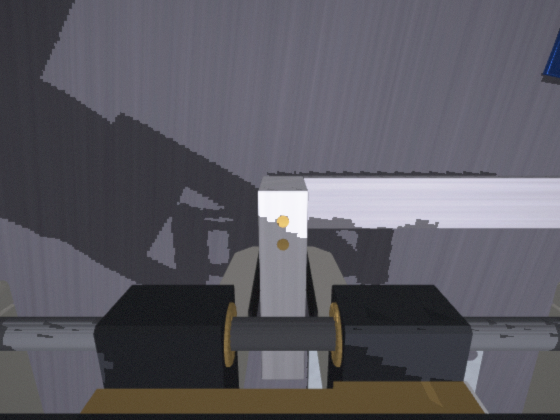

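The square hangs level in the grip, with the stock at cols 260-307 and the blade at rows 178-228. Next I'll measure its inner corner in the grip.

Run:
```python
from h import *
z=np.load("w4.npz"); im,d=z["im"],z["d"]; P=pts(d,z);H=P[...,2]
print("stock top",np.median(H[190:240,270:300]),"blade near",np.median(H[190:215,320:380]),"blade far",np.median(H[190:215,480:550]))
zb=np.median(H[190:215,320:550]); zs=np.median(H[190:240,270:300])
m=(H>zb-.012)&(H<zb+.012)
lo=edge(m,[(c,200,260) for c in range(420,550)],0,False); hi=edge(m,[(c,150,215) for c in range(420,550)],0)
A=[fit(cast(z,lo,zb)),fit(cast(z,hi,zb))]
ms=(H>zs-.012)
r=edge(ms,[(q,270,340) for q in range(180,240)],1,False); l=edge(ms,[(q,240,290) for q in range(190,240)],1); 
B=[fit(cast(z,r,zs)),fit(cast(z,l,zs))]
for a,u,s in A+B: print(a,np.degrees(np.arctan2(u[1],u[0])),s)
o=meet(*A[0][:2],*B[0][:2]); print("inner corner via stock-r",o,"via stock-l",meet(*A[0][:2],*B[1][:2]),"outer",meet(*A[1][:2],*B[0][:2]))
```

```text
stock top 0.10985322248262647 blade near 0.07776588707570986 blade far 0.07746112763916221
[ 0.5666136  -0.06822811] 8.256015 9.413513528807743e-05
[ 0.5568495 -0.0382097] 8.24031 2.4518458014401027e-09
[ 0.45793965 -0.06451721] -81.80907 0.0027668109750415447
[ 0.4342189  -0.06654557] -83.05134 0.001954487164837488
inner corner via stock-r [ 0.46068618 -0.08359821] via stock-l [ 0.43672103 -0.08707556] outer [ 0.45624998 -0.05277856]
```

>>> jog_arm:
  targets:
    - [0, 0, 0, 0, 0, -0.001]
    - [-0.02, 0.002, 0, 0, 0, 0]
    - [-0.04, 0.002, 0, 0, 0, 0]
    - [-0.05, 0.002, 0, 0, 0, 0]
    - [-0.05, 0.002, 0, 0, 0, 0]
    - [-0.04, 0, 0, 0, 0, 0]
    - [-0.03, 0, 0, 0, 0, 0]
    - [-0.01, 0, 0, 0, 0, 0]
    - [0, 0, 0.04, 0, 0, 0]
    - [0, 0, 0.05, 0, 0, 0]
    - [0, 0, 0.03, 0, 0, 0]
    - [0, 0, 0, 0, 0, 0]

```text
t: 21.38
eef_pos: [0.4723, -0.2175, 0.1111]
ee_rot: [-0.004, 0.651, 0.759, -0.0]
wrist_force: [-0.6, 0.9, -4.3]
width: 0.0234
gripper_force: 40.0
```

>>> jog_arm:
  targets:
    - [0, 0, 0, 0, 0, 0]
    - [0, 0, 0, 0, 0, 0]

```text
t: 21.55
eef_pos: [0.4749, -0.2193, 0.1151]
ee_rot: [0.001, 0.651, 0.759, 0.0]
wrist_force: [0.8, -0.3, -4.0]
width: 0.0235
gripper_force: 40.0
```

>>> jog_arm:
  targets:
    - [0, 0, 0.008, 0, 0, 0]
    - [0, 0, 0.006, 0, 0, 0]
    - [0, 0, 0.004, 0, 0, 0]
    - [0, 0, 0.002, 0, 0, 0]
    - [0, 0, 0, 0, 0, 0]
    - [0, 0, 0, 0, 0, 0]

```text
t: 22.05
eef_pos: [0.4745, -0.2193, 0.1045]
ee_rot: [0.0, 0.651, 0.759, 0.0]
wrist_force: [-0.9, 0.6, -1.6]
width: 0.0235
gripper_force: 40.0
```

Run:
```python
from h import *
im,d,p=grab("wrist"); cv2.imwrite("pics/w5.png",im[:,:,::-1]); np.savez("w5.npz",im=im,d=d,**p); s=arm.sense();print(s["eef_pos"],s["ee_rot"],s["wrist_force"])
```

```text
[ 0.47449115 -0.21932701  0.10452508] [1.92584895e-04 6.50670314e-01 7.59360326e-01 3.88052793e-05] [-1.35928644  0.20531523 -1.19929454]
```

View pics/w5.png

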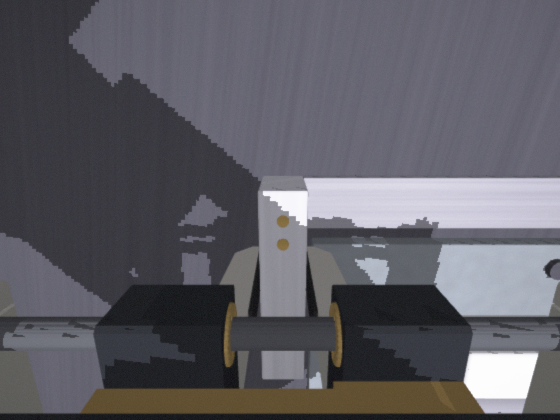

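The blade's inner edge (row 228) and the plate's left edge (row 243) are parallel, about 8 mm apart, and the stock is just short of the front edge. I'll slide forward to contact.

>>> jog_arm:
  targets:
    - [0, 0.003, 0, 0, 0, 0]
    - [0, 0.003, 0, 0, 0, 0]
    - [0, 0.003, 0, 0, 0, 0]
    - [0, 0.002, 0, 0, 0, 0]
    - [0, 0, 0, 0, 0, 0]

```text
t: 22.52
eef_pos: [0.4799, -0.2186, 0.1045]
ee_rot: [0.0, 0.651, 0.759, -0.0]
wrist_force: [-5.4, -1.2, 4.4]
width: 0.0239
gripper_force: 40.0
```

>>> jog_arm:
  targets:
    - [0, 0.002, 0, 0, 0, 0]
    - [0, 0.001, 0, 0, 0, 0]
    - [0, 0, 0, 0, 0, 0]

```text
t: 22.77
eef_pos: [0.4802, -0.2185, 0.1045]
ee_rot: [-0.001, 0.65, 0.76, -0.001]
wrist_force: [-10.3, -3.0, 7.3]
width: 0.0234
gripper_force: 40.0
```

The front edge is in contact (10 N). I'll ease off 0.5 mm, then slide right until the blade meets the left edge.

>>> jog_arm:
  targets:
    - [0, -0.001, 0, 0, 0, 0]
    - [-0.003, 0, 0, 0, 0, 0]
    - [-0.003, 0, 0, 0, 0, 0]
    - [-0.003, 0, 0, 0, 0, 0]
    - [-0.003, 0, 0, 0, 0, 0]
    - [-0.002, 0, 0, 0, 0, 0]
    - [0, 0, 0, 0, 0, 0]

```text
t: 23.35
eef_pos: [0.4803, -0.2204, 0.1045]
ee_rot: [-0.004, 0.651, 0.759, 0.002]
wrist_force: [-6.9, 17.3, 17.5]
width: 0.0236
gripper_force: 40.0
```

>>> jog_arm:
  targets:
    - [-0.002, 0, 0, 0, 0, 0]
    - [-0.001, 0, 0, 0, 0, 0]
    - [0, 0, 0, 0, 0, 0]

```text
t: 23.6
eef_pos: [0.4804, -0.2216, 0.1045]
ee_rot: [-0.005, 0.651, 0.759, 0.002]
wrist_force: [-7.6, 18.8, 18.6]
width: 0.0231
gripper_force: 40.1
```

```bash
cat > m6.py <<'E'
from h import *
import sys
im,d,z=grab("wrist"); H=pts(d,z)[...,2]; np.savez(sys.argv[1]+".npz",im=im,d=d,**z); cv2.imwrite(f"pics/{sys.argv[1]}.png",im[:,:,::-1])
s=arm.sense();print(s["eef_pos"],s["ee_rot"],s["wrist_force"])
g=im.min(2).astype(int); print("col400",g[170:260:2,480].tolist())
E
python3 m6.py w6
```

```text
[ 0.48035541 -0.22155671  0.10446684] [-0.0046796   0.65058777  0.75941438  0.00186056] [-7.14751569 18.57146112 17.38255546]
col400 [100, 101, 96, 110, 205, 203, 205, 213, 209, 204, 199, 197, 201, 204, 198, 205, 209, 207, 201, 203, 198, 204, 204, 204, 206, 202, 203, 201, 190, 109, 101, 100, 98, 84, 85, 90, 165, 175, 176, 179, 175, 175, 175, 175, 175]
```

View pics/w6.png

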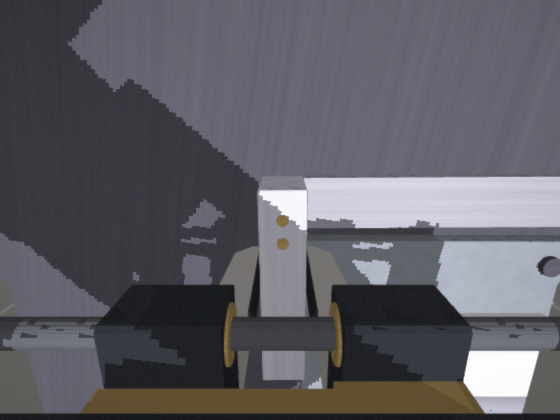

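The blade edge (row 228) is still about 5-8 mm from the plate edge (row 242). The square is dragging on the bench (17 N down), so I'll relieve the vertical and front pressure.

>>> jog_arm:
  targets:
    - [0, 0, -0.002, 0, 0, 0]
    - [0, -0.001, -0.002, 0, 0, 0]
    - [0, 0, -0.002, 0, 0, 0]
    - [0, 0, 0, 0, 0, 0]

```text
t: 23.98
eef_pos: [0.4814, -0.2264, 0.1067]
ee_rot: [-0.001, 0.651, 0.759, 0.0]
wrist_force: [-1.8, 1.6, -3.9]
width: 0.0237
gripper_force: 40.0
```

```bash
python3 m6.py w7
```

```text
[ 0.48143114 -0.22655861  0.10672938] [-5.70249704e-04  6.50794814e-01  7.59253437e-01  5.45244136e-05] [-1.78285182  1.0773798  -3.47237071]
col400 [98, 98, 98, 100, 181, 207, 199, 211, 211, 209, 203, 199, 196, 200, 200, 203, 206, 209, 202, 201, 200, 199, 205, 204, 204, 202, 204, 201, 200, 141, 116, 174, 174, 179, 177, 177, 173, 176, 174, 173, 175, 175, 174, 171, 171]
```

Freed: it is now within about 1 mm of the predicted home. I'll measure the remaining gaps relative to the plate.

```bash
cat > m7.py <<'E'
from h import *
import sys
z=np.load(sys.argv[1]); im=z["im"]; dz=float(sys.argv[2]); g=cv2.GaussianBlur(im.min(2),(1,5),0).astype(int)
cols=list(range(450,540,3)); b=[];p=[];o=[]
raw=im.min(2).astype(int)
for c in cols:
    k=raw[205:250,c]; lo=np.flatnonzero(k<192)[0]; hi=lo+np.flatnonzero(k[lo:]>150)
    dark=np.flatnonzero(k<160)
    b.append((c,205+dark[0]-.5)); p.append((c,205+dark[-1]+.5))
B=fit(cast(z,b,.008+dz)); Q=fit(cast(z,p,.012))
for f in(B,Q): print(f[0],np.degrees(np.arctan2(f[1][1],f[1][0])),f[2])
n=np.array([-B[1][1],B[1][0]]); n*=np.sign(n[1]); print("gap",(B[0]-Q[0])@n)
E
python3 m7.py w7.npz .002; python3 m7.py w6.npz 0;python3 m7.py w5.npz 0
```

```text
[ 0.5991942  -0.19248235] 8.778054 8.138612791446862e-10
[ 0.5948735  -0.19432876] 8.778659 0.00023377663268562193
gap 0.0011653992
[ 0.6005865  -0.18558666] 8.845006 7.980341017855609e-10
[ 0.5995185  -0.19378525] 8.855773 0.00015692191086907084
gap 0.0079368735
[ 0.59568393 -0.18492094] 8.767812 1.1290845273492238e-08
[ 0.5936754  -0.19455944] 8.767807 0.00019109469304865655
gap 0.009219703
```

>>> jog_arm:
  targets:
    - [-0.002, 0, 0, 0, 0, 0]
    - [-0.002, 0, 0, 0, 0, 0]
    - [0, 0.002, 0, 0, 0, 0]
    - [0, 0, 0, 0, 0, 0]
    - [0, 0, 0, 0, 0, 0]

```text
t: 24.45
eef_pos: [0.4817, -0.2274, 0.1067]
ee_rot: [-0.002, 0.651, 0.759, 0.0]
wrist_force: [-5.3, 5.1, -1.1]
width: 0.0236
gripper_force: 40.0
```

Light contact on both edges. Now I'll lower onto the bench and release.

>>> jog_arm:
  targets:
    - [0, 0, 0.002, 0, 0, 0]
    - [0, 0, 0.002, 0, 0, 0]
    - [0, 0, 0.001, 0, 0, 0]
    - [0, 0, 0, 0, 0, 0]

```text
t: 24.78
eef_pos: [0.4816, -0.2273, 0.1046]
ee_rot: [-0.002, 0.651, 0.759, 0.0]
wrist_force: [-7.1, 5.9, 2.9]
width: 0.0238
gripper_force: 40.0
```

>>> jog_arm:
  targets:
    - [0, 0, 0, 0, 0, 0]
    - [0, 0, 0, 0, 0, 0]
    - [0, 0, 0, 0, 0, 0]
    - [0, 0, 0, 0, 0, 0]
  jaw: 0.45

```text
t: 25.12
eef_pos: [0.4839, -0.2294, 0.1054]
ee_rot: [0.001, 0.651, 0.759, 0.0]
wrist_force: [0.6, 0.9, 0.8]
width: 0.0411
gripper_force: 0.0
```

```bash
python3 m6.py w8|head -1; python3 m7.py w8.npz 0
```

```text
[ 0.48366021 -0.22925846  0.10519658] [1.06573998e-03 6.50733165e-01 7.59305740e-01 7.28877464e-05] [ 0.45032501 -0.39580298 -0.19639449]
[ 0.61020386 -0.19160467] 8.723959 2.868801076499645e-09
[ 0.6036017  -0.19310842] 8.722716 0.00376824426415596
gap 0.00048497482
```

>>> jog_arm:
  targets:
    - [0, 0, -0.02, 0, 0, 0]
    - [0, 0, -0.05, 0, 0, 0]
    - [0, 0, -0.07, 0, 0, 0]
    - [0, 0, -0.07, 0, 0, 0]
    - [0, 0, -0.07, 0, 0, 0]
    - [0.02, 0, -0.05, 0, 0, 0]
    - [0.02, 0, 0, 0, 0, 0]
    - [0, 0, 0, 0, 0, 0]
    - [0, 0, 0, 0, 0, 0]

```text
t: 25.92
eef_pos: [0.4796, -0.2083, 0.2697]
ee_rot: [0.0, 0.65, 0.76, -0.0]
wrist_force: [0.1, -0.3, -0.2]
width: 0.0415
gripper_force: 0.0
```

```bash
python3 m6.py w9|head -1
```

```text
[ 0.47940665 -0.20848193  0.26897592] [-6.68563406e-04  6.50450612e-01  7.59548236e-01 -1.79757334e-04] [ 0.31046782 -0.08337515  0.24880454]
```

View pics/w9.png

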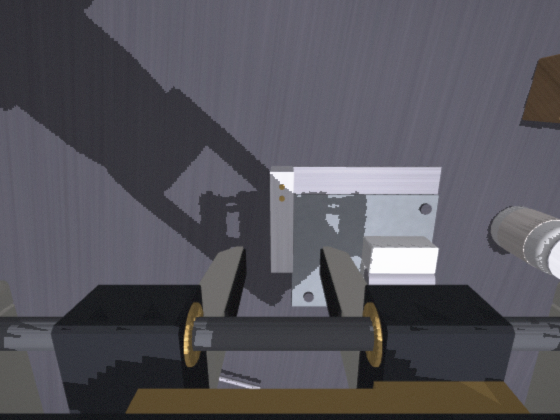

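The square sits around the corner, with the stock at cols 270-294 and the blade at rows 167-193, and the plate's front edge shows below the stock at col 292. A last numeric check.

Run:
```python
from h import *
z=np.load("w9.npz"); im,d=z["im"],z["d"]; H=pts(d,z)[...,2]; raw=im.min(2).astype(int)
s=(H>.03)&(H<.06); L=edge(s,[(r,262,305) for r in range(178,262)],1,False); l=edge(s,[(r,255,290) for r in range(178,262)],1)
pl=(H>.006)&(H<.02); F=edge(pl,[(r,285,305) for r in range(280,300)],1)
hump=[fit(cast(z,q,h)) for q,h in((L,.04),(l,.04),(F,.012))]
for f in hump: print(f[0],np.degrees(np.arctan2(f[1][1],f[1][0])),f[2])
y=np.radians(8.7); n=np.array([np.cos(y),np.sin(y)])
print("front gap (plate-stock inner):",(hump[2][0]-hump[0][0])@n, "via outer+24:",(hump[2][0]-hump[1][0])@n-.024)
for c in(400,430): print(raw[186:204,c].tolist())
print("blade z",np.median(H[175:185,310:350]),np.median(H[175:185,400:430]),"stock z",np.median(H[200:260,277:288]), "x edge rows 280-300", raw[290,284:300].tolist())
```

```text
[ 0.49457797 -0.23721838] -81.53747 0.00026097758487571385
[ 0.46998307 -0.23633675] -81.84649 0.0004070086379150815
[ 0.50817984 -0.32483074] -80.72326 0.00026236509166393607
front gap (plate-stock inner): 0.0001930471507404086 via outer+24: 0.0003716027514987577
[195, 201, 200, 199, 195, 196, 197, 184, 131, 156, 170, 168, 172, 171, 171, 169, 171, 169]
[191, 191, 194, 193, 189, 190, 190, 180, 126, 149, 167, 169, 164, 168, 168, 165, 165, 163]
blade z 0.008719825889664775 0.00878383508268901 stock z 0.040866238221938 x edge rows 280-300 [52, 63, 71, 89, 97, 100, 100, 91, 145, 171, 174, 173, 174, 173, 173, 173]
```

Front gap is about 0.3 mm and side gap about 0.5 mm, with the square flat and parallel. The driver was not approached. Handing in.

```bash
python3 -c "
from workcell import arm
print(arm.sign_off())"
```

```text
the job is handed in; nothing more can be done
None
```

I've handed the job in: the bearing stands upright in the blue bin, and the square lies flat and released around the plate's front-left corner (measured gaps about 0.3 mm front, 0.5 mm left). The driver, can and carton were left alone, but the hand-in returned no verdict.

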